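Pulse the grinder with its bayonet lid

TASK

Fit the lid on the small grinder on the table: pick it up lightly by its finger bar (it is thin plastic and cracks if gripped with more than 60 N or pushed down with more than 40 N) and lower it, bar in line with the round-dot marks on the grinder's rim, until it sits fully down in the collar. Then turn it clockwise, seen from above, against its spring to the pulse position half-way, the bar in line with the single-line marks, never on into the lock at the double-line marks. Finish while still holding it there, because the spring turns it back when it is let go, and leave everything else on the table where it is.

Things in the scene. Friction and masses are not known exactly. Their poses are not given: they have to be found in the camera images.
- lid_center (a point): Centre of the loose grinder lid, half-way up its 70 mm height, on its axis; z up, x along the finger bar. It stands on its skirt: 68 mm across, foot tapered, with two lugs at the foot, 78 mm across the tips, 5 mm high, 14 degrees wide, one under each bar end. Above: white shoulder 92 mm across (underside 14.5 mm above the foot), clear dome. Turned half round it is the same. 80 to 150 g.
- lid_bar (a point): Middle of the lid's white finger bar, 20 mm above lid_center on the axis. The bar is 56 mm long (x), 16 mm thick (y), 30 mm tall, rising from the dome's flat top, which lies 15 mm below this point; grasp its two flat sides, level with this point or up to 10 mm above it. Two small ribs on the shoulder prolong the bar's line towards the marks.
- grinder: Round white motor base, 121 mm across, 78 mm tall, fixed to the table, collar open upward; origin on its axis at the table, z up. The collar's mouth is 71.6 mm across with two gates, each 22 degrees wide, at its +x and -x sides for the lugs: the lid drops in when its x lies along the grinder's x, either way round. Lid fully down: lid_center 101 mm, lid_bar 121 mm above the table.
- collar_center (a point): Centre of the collar's mouth, level with the rim, 78 mm above the table; x through the two gates. Fully down, the lid's foot stands on a black ring 12 mm below here and its lugs pass 2 mm under the steel tabs beside the gates. Before that, lugs out of line with the gates rest on the tabs, the lid 11 to 12 mm too high.
- pulse_mark (a point): Raised single-line mark on the rim for the pulse position, 33 degrees (0.576 rad) clockwise, seen from above, of the round-dot mark at the +x gate. A double-line mark lies as far again (66 degrees): lock. The same three marks stand opposite. From 44 degrees a sprung plunger adds resistance; at about 65 it clicks behind a lug and the lid stays locked.
- switch_ring (a joint): Turn of the black spring-return ring in the collar, rad, 0 at rest, growing clockwise as a lug pushes it, 1.17 at most. A lid let in centred turns 4 degrees before it meets the ring, so the ring reads about 0.07 less than the lid's turn from the dots: 0.51 at the pulse marks. The spring needs 0.035 N m to start, about 0.09 N m at pulse. There the ring's switch runs the motor.
- spice_jar: Bystander, to be left alone: spice jar with a black cap, 41 mm across, 105 mm tall, upright to the left of the lid; origin at its underside.
- shaker: Bystander, to be left alone: glass shaker with a grey perforated cap, 44 mm across, 90 mm tall, upright to the left of the lid; origin at its underside.
- jam_jar: Bystander, to be left alone: closed glass jam jar, 60 mm across, 85 mm tall, in the back row; origin at its underside.
- fruit_tin: Bystander, to be left alone: closed food tin, 75 mm across, 58 mm tall, in the back row; origin at its underside.
- fork: Bystander, to be left alone: fork lying flat, 205 mm long, on the robot's side of the lid; origin at its underside.
- shot_glass: Bystander, to be left alone: small empty glass, 46 mm across, 57 mm tall, on the robot's side; origin at its underside.
- foam_bowl: Bystander, to be left alone: light white foam bowl, 127 mm across, 43 mm tall, to the right; origin at its underside.
- teaspoon: Bystander, to be left alone: teaspoon lying flat, 138 mm long, to the right of the grinder; origin at its underside.
Mind the look-alikes: they are no part of the job. What is shaped like the part that bears lid_center but blue or green is not meant.

How it is judged (in metres and radians):
On the way, in this order (a step that is already met when the one before it is completed fails the run):
1. the lid is picked up by the gripper, clear of the table (height (world z) of lid_center above 0.065 m and contact force between the fingers and lid above 1 N), for 0.1 s.
2. the lid sits fully down in the collar at the dot marks, not yet turned (horizontal distance between lid_center and grinder below 0.006 m and z of lid_center in the frame of grinder below 0.1045 m and angle between lid_center's own z axis and vertical below 0.12 rad and value of joint switch_ring below 0.2 rad).
At the end, for the whole second after the job is handed in: The lid sits in the collar (centre within 6 mm of the axis, down to within 3.5 mm, under 7 degrees of tilt), its bar within 8 degrees of the single-line pulse marks, the spring ring turned with it, still, and the gripper still holds it there (horizontal distance between lid_center and grinder below 0.006 m and z of lid_center in the frame of grinder between 0.098 and 0.1045 m and angle between lid_center's own z axis and vertical below 0.12 rad and angle between the x axis of lid_center and the x axis of grinder, either way round between 0.436 and 0.716 rad and value of joint switch_ring between 0.32 and 0.72 rad and angular speed of lid below 0.15 rad/s and contact force between the fingers and lid above 1 N); the arm keeps its last pose, push and grip.
It fails at once if the lid is turned on into the lock (value of joint switch_ring above 1.03 rad).
It fails at once if the lid is gripped with more than 60 N (contact force between the fingers and lid above 130 N).
It fails at once if the lid is pressed on the grinder with more than 40 N (contact force between lid and grinder above 40 N).
It fails at once if another thing on the table is moved by more than 30 mm or knocked over (distance of any of spice_jar, shaker, jam_jar, fruit_tin, fork, shot_glass, foam_bowl, teaspoon from where it was at the start of the episode above 0.03 m or angle between any of spice_jar, shaker, jam_jar, fruit_tin, shot_glass, foam_bowl's own z axis and vertical above 0.4 rad).
It also fails if it takes over 48 s, if anything falls off the work surface, if the arm or the gripper's body presses on something with over 40 N, if the wrist force passes 120 N, or if a joint passes its speed limit or range.

ROBOT

A 6-joint arm with a two-finger parallel gripper is mounted at the origin on the work surface; the furniture and walls round the work are solid. World frame = base frame: x ahead of the robot, y to its left, z up, the work surface at z = 0. Lengths are in m, angles in degrees, forces in N, time in s.
With the tool pointing down it reaches from about 0.35 to 0.875 m from the base axis. Payload 4.2 kg.
Tool frame: the origin (TCP) lies where the fingers leave the gripper's body, on its centre line; the fingertips stand 70 mm ahead of it and the grasp point (between the pads) lies 51 mm ahead of it; z points along the fingers, y is the direction in which the jaws open and shut (so a half turn about z gives the same grasp; the last joint's range is limited). The gripper opens to 87 mm and grips with 3 to 60 N. Pads are 19 mm wide; open, the fingers measure 117 mm over their backs; the gripper's body (75 mm by 190 mm) begins 51 mm behind the grasp point.
Start: joints at [-58.235, 22.042, 0.453, 0, -68.411, -14.817], TCP at [0.182, -0.598, 0.292] pointing down, gripper open.
Joint ranges: [-179.83, 179.83], [-69.29, 118.12], [-61.27, 80.66], [-181.25, 117.63], [-171.15, -9.14], [-177.46, 177.46]. Speed limits (degrees/s): [159.86, 159.86, 180, 180, 180, 180].

INTERFACE

Orientations are given as a 3x3 rotation matrix whose columns are the frame's x, y, z axes.
In Python, from station import sense, capture, camera_model, finish_job gives the robot as it stands.
- The arm moves only by the shell command python3 -m inch 'ROWS'. ROWS is JSON, a list of rows, each an object with "hand": the closure, from 0 (fully open) to 1 (shut); "slide": the shift along the world's x, y, z in cm, a list of three; "yaw": the turn about the world's z in rad. A call has 1 to 10 rows; each row is the pose to reach, as a shift and turn from the pose commanded when the call began; what a row does not reach only later rows make up. A row lasts 1/8 s, in which the tool goes at most 62.5 mm and 10.7 degrees, less where a joint would pass 70% of its speed; a pose out of reach is approached as far as the arm can. A call with a gripper value outside its range is refused whole. The fingers move at their own pace and stop on an object; the grip force is fixed at half the most. Time passes only in rows, so rows that repeat a pose let the fingers close. It gives the time, the measured TCP pose, the force and the opening at its end, in the units of the state.
- sense(): the state, without advancing time (a new reading comes with each control period).
- capture(name): name is "scene" or "top" or "wrist"; returns the picture (420x560x3 uint8, blue, green, red); there is no depth.
- camera_model(name): a dict with "mtx" (3x3 intrinsics, pixels), "xyz" and "orientation" of the camera in the world; the wrist camera has in their place "tool_from_camera" (4x4, takes a point from camera to tool coordinates, whose origin is the TCP and whose axes are the flange's). Camera axes: x right, y up, looking along -z (the intrinsics and any distortion apply to the point x, -y, -z); pixel columns grow to the right and rows downward; lengths in m; the calibration is good to about 2 mm. A picture is of the moment at which its call begins: read the wrist's pose just before it. camera_model takes no time and is no camera call.
- finish_job(): hands the job in, once; it reports no verdict.
The state is a dict: "time_s": time; "joints": joint angles; "joint_velocities": joint speeds; "effort": joint torques, N m; "tcp_pos": TCP position; "ee_rot": TCP orientation; "wrist_force": force on the tool from outside, world axes, zero at the start; "moment": the same for the moment, N m; "gripper_width": opening from 0.0 (shut) to 1.0 (fully open).
Only numpy, scipy, OpenCV 4.12 (cv2) and the standard library are available. Lean on these libraries where they do the work, as an engineer would, in place of code of your own. Each camera call takes 0.05 s, during which the arm holds its last target. There are 200 camera calls.

## Working session

There is one attempt and no reset: what is moved stays moved. The work goes in short steps, Python scripts to look and compute and a shell command to move; the robot and the scene stay as the last step left them, time stands still between calls to the robot, and variables do not carry over. Pictures are saved under pics/ and viewed, about 8 in all and at most 12, crops included, and the job is handed in when it is done.

```bash
ls; mkdir -p pics; python3 - <<'E'
from station import *
import cv2,numpy as np
s=sense();print(s['tcp_pos'],s['ee_rot'],s['gripper_width'],s['time_s'])
for n in('scene','top'):
    im=capture(n);cv2.imwrite(f'pics/{n}0.png',im);m=camera_model(n);print(n,{k:np.round(v,4).tolist() if not isinstance(v,str) else v for k,v in m.items()})
m=camera_model('wrist');print(m)
E
```

```text
pics
[ 0.18207816 -0.59740984  0.29116482] [[-9.56626601e-01 -2.91316040e-01 -7.15488398e-04]
 [-2.91316905e-01  9.56624407e-01  2.05045192e-03]
 [ 8.71241312e-05  2.16995072e-03 -9.99997642e-01]] 0.9959057784655004 0.0
scene {'mtx': [[412.1368, 0.0, 274.6568], [0.0, 412.1368, 217.3195], [0.0, 0.0, 1.0]], 'xyz': [-0.1648, 0.7438, 0.8426], 'orientation': [[-0.8082, 0.3405, -0.4804], [-0.5886, -0.4903, 0.6428], [-0.0167, 0.8023, 0.5967]]}
top {'mtx': [[410.1539, 0.0, 288.8427], [0.0, 410.1539, 209.6399], [0.0, 0.0, 1.0]], 'xyz': [0.3285, -0.0468, 1.0539], 'orientation': [[0.0109, 0.9959, -0.0901], [-0.9998, 0.0094, -0.0176], [-0.0166, 0.0903, 0.9958]]}
{'mtx': array([[324.10989683,   0.        , 284.22117298],
       [  0.        , 324.10989683, 212.45399324],
       [  0.        ,   0.        ,   1.        ]]), 'tool_from_camera': array([[-2.62367231e-04,  9.55400847e-01,  2.95311958e-01,
         8.00606482e-02],
       [ 9.99999959e-01,  2.85307861e-04, -3.45944412e-05,
        -2.63361147e-04],
       [-1.17306381e-04,  2.95311936e-01, -9.55400883e-01,
        -9.21609172e-02],
       [ 0.00000000e+00,  0.00000000e+00,  0.00000000e+00,
         1.00000000e+00]])}
```

View pics/top0.png

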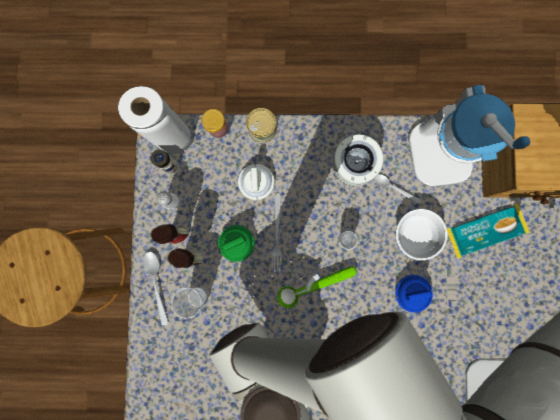

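View pics/scene0.png

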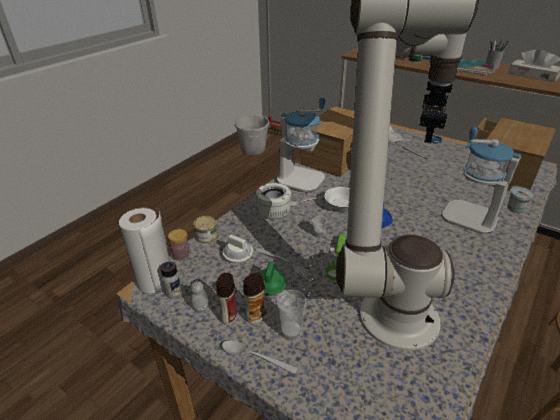

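Candidates for the lid, in the top view: white lid with bar (256,181), green lid (236,243), blue lid (413,293), foam bowl (421,234). By the description it is the white one at (256,181). The grinder is at (358,158). I'll check this in a close crop.

```bash
cat > h.py <<'E'
import cv2,numpy as np
from station import *
def ray(n,px,z,s=None):
    m=camera_model(n); d0=np.linalg.inv(m['mtx'])@[px[0],px[1],1.]; d0=d0*[1,-1,-1]
    if n=='wrist':
        T=np.array(m['tool_from_camera']);R=np.array(s['ee_rot']);o=R@T[:3,3]+s['tcp_pos'];d=R@T[:3,:3]@d0
    else: o=np.array(m['xyz']);d=np.array(m['orientation'])@d0
    return o+d*(z-o[2])/d[2]
E
python3 - <<'E'
from h import *
im=cv2.imread('pics/top0.png')
print(camera_model('top').keys())
print('lid',ray('top',(257,180),.07),'grinder',ray('top',(358,158),.078))
for p in [(161,158),(213,123),(261,124),(278,245),(347,240),(421,234),(168,200)]: print(p,ray('top',p,.04))
c=im[120:220,220:400];cv2.imwrite('pics/c1.png',cv2.resize(c,None,fx=4.4,fy=4.4,interpolation=cv2.INTER_CUBIC))
E
```

```text
dict_keys(['mtx', 'xyz', 'orientation'])
lid [0.48908752 0.0487046  0.07      ] grinder [ 0.54336954 -0.19488962  0.078     ]
(161, 158) [0.54812291 0.29532311 0.04      ]
(213, 123) [0.63932865 0.16611883 0.04      ]
(261, 124) [0.63744429 0.04404221 0.04      ]
(278, 245) [ 0.33252498 -0.00311685  0.04      ]
(347, 240) [ 0.34662402 -0.17279628  0.04      ]
(421, 234) [ 0.3632562  -0.35416292  0.04      ]
(168, 200) [0.44162184 0.27354153 0.04      ]
```

View pics/c1.png

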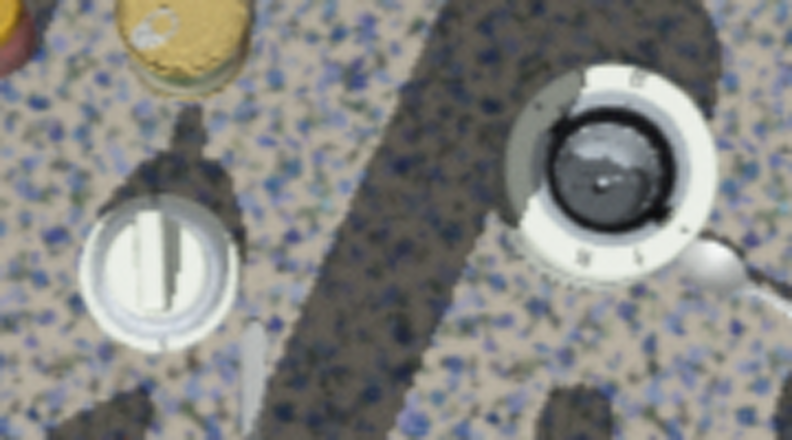

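Crop: white lid centred at full-image (256,182) with its bar nearly along world x. The grinder is at (359,159), dots at lower right and upper left (grinder yaw about 50°), with the single- and double-line marks clockwise of them. The choice is confirmed. Next I'll move over the grinder for a wrist view.

```bash
python3 -m inch '[{"hand":0,"slide":[6,10,0],"yaw":-0.1},{"hand":0,"slide":[11,20,0],"yaw":-0.2},{"hand":0,"slide":[17,30,0],"yaw":-0.3},{"hand":0,"slide":[22,40,0],"yaw":-0.3},{"hand":0,"slide":[22,40,0],"yaw":-0.3},{"hand":0,"slide":[22,40,0],"yaw":-0.3},{"hand":0,"slide":[22,40,0],"yaw":-0.3},{"hand":0,"slide":[22,40,0],"yaw":-0.3},{"hand":0,"slide":[30,40,0],"yaw":-0.3},{"hand":0,"slide":[38,40,-2],"yaw":-0.3}]'; python3 -m inch '[{"hand":0,"slide":[0,0,-1],"yaw":0},{"hand":0,"slide":[0,0,-2],"yaw":0},{"hand":0,"slide":[0,0,-2],"yaw":0},{"hand":0,"slide":[0,0,-2],"yaw":0}]'
python3 - <<'E'
from h import *
s=sense();im=capture('wrist');cv2.imwrite('pics/w1.png',im);np.save('w1.npy',{k:s[k] for k in('tcp_pos','ee_rot')},allow_pickle=True);print(s['tcp_pos'],s['ee_rot'],s['joints'],s['wrist_force'])
E
```

```text
time_s: 1.35
tcp_pos: [0.5278, -0.1973, 0.2809]
ee_rot: [[-1.0, 0.003, 0.003], [0.003, 1.0, -0.001], [-0.003, -0.001, -1.0]]
wrist_force: [0.2, -0.5, 1.1]
gripper_width: 1.0
time_s: 1.85
tcp_pos: [0.5253, -0.1981, 0.2608]
ee_rot: [[-1.0, 0.005, 0.002], [0.005, 1.0, -0.0], [-0.002, -0.0, -1.0]]
wrist_force: [-0.3, 0.3, 0.5]
gripper_width: 0.999
[ 0.52525221 -0.19808672  0.2607919 ] [[-9.99988466e-01  4.53080663e-03  1.59363853e-03]
 [ 4.53026218e-03  9.99989679e-01 -3.45084104e-04]
 [-1.59518559e-03 -3.37860524e-04 -9.99998671e-01]] [-4.11822823e+00  1.72709877e+01 -1.14219284e+01  1.50194584e-02
 -6.12145918e+01 -8.61485750e+01] [-0.29299974  0.2914902   0.50455783]
```

View pics/w1.png

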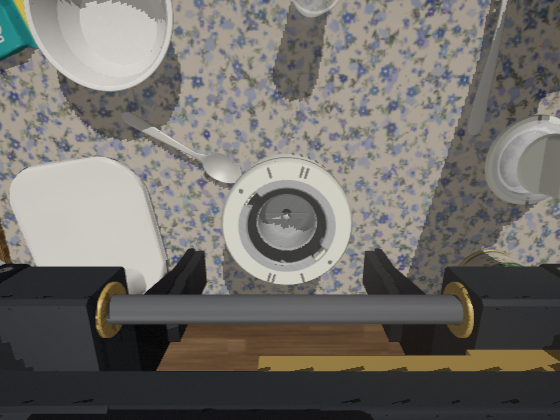

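The wrist view shows the grinder whole at (287,220): dots near (241,191) and (329,262), singles near (269,172) and (303,278), doubles near (304,172) and (270,278). I'll measure the marks as dark blobs.

```bash
python3 - <<'E'
from h import *
s=np.load('w1.npy',allow_pickle=True).item();im=cv2.imread('pics/w1.png')
g=cv2.cvtColor(im,cv2.COLOR_BGR2GRAY)
# rim annulus selected by ray-cast radius from a rough centre
yy,xx=np.mgrid[0:420,0:560]
def cast(x,y): return ray('wrist',(x,y),.078,s)[:2]
c0=cast(287,220)
bh=cv2.morphologyEx(g,cv2.MORPH_BLACKHAT,np.ones((9,9)))
m=np.zeros_like(g)
for y in range(150,295):
  for x in range(215,360):
    r=np.linalg.norm(cast(x,y)-c0)
    if .0455<r<.0575: m[y,x]=bh[y,x]>25
n,l,st,ce=cv2.connectedComponentsWithStats(m,connectivity=8)
print(c0)
for i in range(1,n):
    w=bh*(l==i); yx=(np.array([(xx*w).sum(),(yy*w).sum()])/w.sum()); p=cast(*yx);d=p-c0
    print(st[i,4],yx.round(1),p.round(4),'r',np.linalg.norm(d).round(4),'ang',np.degrees(np.arctan2(d[1],d[0])).round(1))
cv2.imwrite('pics/w1c.png',cv2.resize(im[145:300,205:370],None,fx=3.6,fy=3.6,interpolation=cv2.INTER_CUBIC))
# rim outline
hsv=cv2.cvtColor(im,cv2.COLOR_BGR2HSV);b=cv2.inRange(hsv,(0,0,140),(180,45,255));b[:150]=0;b[293:]=0;b[:,:215]=0;b[:,360:]=0
E
```

```text
Traceback (most recent call last):
  File "h.py", line 4, in ray
    m=camera_model(n); d0=np.linalg.inv(m['mtx'])@[px[0],px[1],1.]; d0=d0*[1,-1,-1]
ValueError: time passes only in moves, steps and waits
```

```bash
sed -i 's/^def ray/from functools import lru_cache\ncamera_model=lru_cache(camera_model)\ndef ray/' h.py; cat > marks.py <<'E'
from h import *
s=np.load('w1.npy',allow_pickle=True).item();im=cv2.imread('pics/w1.png')
g=cv2.cvtColor(im,cv2.COLOR_BGR2GRAY)
yy,xx=np.mgrid[0:420,0:560]
def cast(x,y): return ray('wrist',(x,y),.078,s)[:2]
c0=cast(287,220)
bh=cv2.morphologyEx(g,cv2.MORPH_BLACKHAT,np.ones((9,9)))
m=np.zeros_like(g)
for y in range(150,295):
  for x in range(215,360):
    r=np.linalg.norm(cast(x,y)-c0)
    if .0445<r<.0575: m[y,x]=bh[y,x]>25
n,l,st,ce=cv2.connectedComponentsWithStats(m,connectivity=8)
print(c0)
for i in range(1,n):
    w=bh*(l==i).astype(float); yx=(np.array([(xx*w).sum(),(yy*w).sum()])/w.sum()); p=cast(*yx);d=p-c0
    print(st[i,4],yx.round(1),p.round(4),'r',np.linalg.norm(d).round(4),'ang',np.degrees(np.arctan2(d[1],d[0])).round(1))
cv2.imwrite('pics/w1c.png',cv2.resize(im[145:300,205:370],None,fx=3.6,fy=3.6,interpolation=cv2.INTER_CUBIC))
E
python3 marks.py
```

```text
[ 0.53755646 -0.19555762]
45 [279.  158.7] [ 0.4829 -0.2022] r 0.0551 ang -173.1
22 [310.4 161.8] [ 0.4857 -0.1756] r 0.0556 ang 159.0
1 [275. 161.] [ 0.4848 -0.2056] r 0.0537 ang -169.2
3 [322.8 165.8] [ 0.4891 -0.165 ] r 0.0573 ang 147.7
4 [252.4 166.6] [ 0.4895 -0.2248] r 0.0563 ang -148.7
22 [268.5 170.5] [ 0.4929 -0.2113] r 0.0474 ang -160.6
21 [301.9 169.4] [ 0.4921 -0.1827] r 0.0472 ang 164.2
2 [248.5 169. ] [ 0.4915 -0.2283] r 0.0565 ang -144.6
22 [306.9 170.9] [ 0.4934 -0.1785] r 0.0473 ang 158.8
46 [237.1 180.2] [ 0.5012 -0.2385] r 0.0563 ang -130.3
16 [329.1 171.4] [ 0.494  -0.1595] r 0.0566 ang 140.4
2 [333.4 176.4] [ 0.4983 -0.1556] r 0.056 ang 134.5
1 [340. 185.] [ 0.5058 -0.1496] r 0.0558 ang 124.6
13 [343.9 189.3] [ 0.5097 -0.1461] r 0.0568 ang 119.4
21 [240.6 190.8] [ 0.5106 -0.2359] r 0.0485 ang -123.8
31 [322.  254.8] [ 0.5717 -0.1632] r 0.047 ang 43.5
8 [328.9 261.3] [ 0.5783 -0.1566] r 0.0564 ang 43.7
3 [275.1 264. ] [ 0.5809 -0.2067] r 0.0447 ang -14.5
7 [282.2 265.6] [ 0.5825 -0.2001] r 0.0452 ang -5.8
8 [269.7 274. ] [ 0.5912 -0.212 ] r 0.0561 ang -17.0
9 [301.3 274.4] [ 0.5918 -0.1822] r 0.0559 ang 13.8
8 [274.  275.2] [ 0.5925 -0.2079] r 0.0563 ang -12.7
```

View pics/w1c.png

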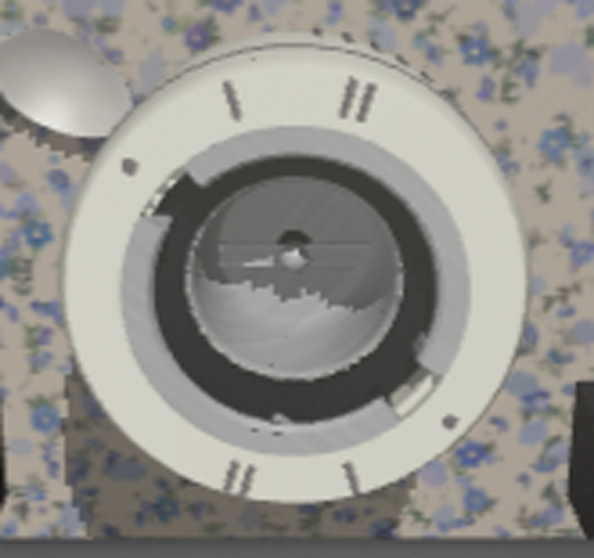

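```bash
python3 - <<'E'
from h import *
s=np.load('w1.npy',allow_pickle=True).item()
P={k:[ray('wrist',((x+.5)/3.6+205-.5,(y+.5)/3.6+145-.5),.078,s)[:2] for x,y in v] for k,v in dict(dot=[(129,166),(450,422)],single=[(232,100),(351,477)],dbl=[(358,99),(240,478)]).items()}
for k,(a,b) in P.items():
    d=b-a; print(k,((a+b)/2).round(4),np.linalg.norm(d).round(4),np.degrees(np.arctan2(d[1],d[0])).round(2))
for px in [(257,180)]: print(ray('top',px,.07),s['tcp_pos'])
E
python3 -m inch '[{"hand":0,"slide":[-1,6,0],"yaw":0},{"hand":0,"slide":[-2,12,0],"yaw":0},{"hand":0,"slide":[-3,18,0],"yaw":0},{"hand":0,"slide":[-3,24.5,0],"yaw":0},{"hand":0,"slide":[-3,24.5,0],"yaw":0},{"hand":0,"slide":[-3,24.5,0],"yaw":0},{"hand":0,"slide":[-3,24.5,0],"yaw":0}]'
python3 - <<'E'
from h import *
s=sense();im=capture('wrist');cv2.imwrite('pics/w2.png',im);np.save('w2.npy',{k:s[k] for k in('tcp_pos','ee_rot')},allow_pickle=True);print(s['tcp_pos'])
o=(190,130)
cv2.imwrite('pics/w2c.png',cv2.resize(im[130:310,190:400],None,fx=3,fy=3,interpolation=cv2.INTER_CUBIC))
E
```

```text
dot [ 0.5447 -0.1959] 0.1053 49.5
single [ 0.5446 -0.1961] 0.1044 16.38
dbl [ 0.5447 -0.1957] 0.1047 -16.48
[0.48908752 0.0487046  0.07      ] [ 0.52525221 -0.19808672  0.2607919 ]
time_s: 2.78
tcp_pos: [0.4958, 0.046, 0.2599]
ee_rot: [[-1.0, 0.006, 0.0], [0.006, 1.0, 0.0], [-0.0, 0.0, -1.0]]
wrist_force: [0.1, 0.3, 0.2]
gripper_width: 1.001
[0.49582877 0.04598209 0.25994619]
```

View pics/w2c.png

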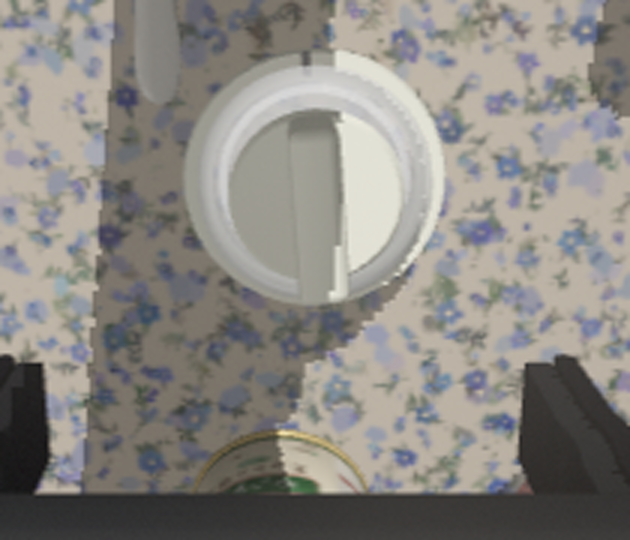

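The wrist crop shows the lid with its bar running from about crop (315,112) to (325,302), almost along world x, and the shoulder circle centred at (314,178). A sharper zoom on the bar will give its edges.

```bash
python3 - <<'E'
import cv2
im=cv2.imread('pics/w2.png')
c=cv2.resize(im[143:235,245:345],None,fx=6,fy=6,interpolation=cv2.INTER_CUBIC)
cv2.imwrite('pics/w2d.png',cv2.convertScaleAbs(c,alpha=1.5,beta=-130))
E
```

```text
(no output)
```

View pics/w2d.png

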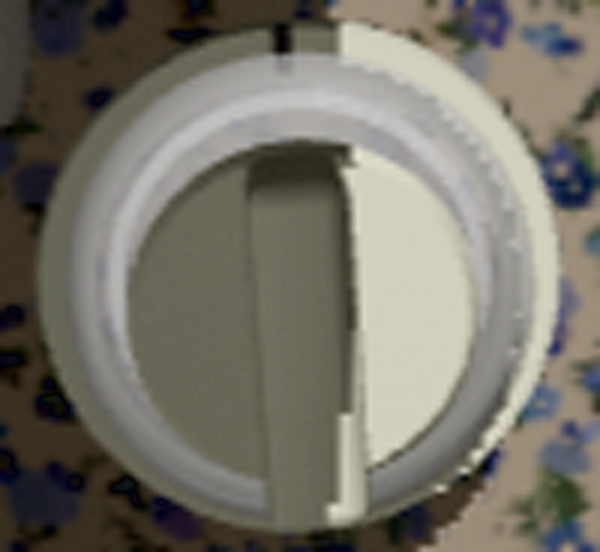

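```bash
python3 - <<'E'
from h import *
s=np.load('w2.npy',allow_pickle=True).item()
q=lambda x,y,z: ray('wrist',((x+.5)/6+245-.5,(y+.5)/6+143-.5),z,s)[:2]
for n,a,b in [('left',(247,190),(268,525)),('right',(347,185),(366,500)),('mid',(297,187),(317,515))]:
    A,B=q(*a,.07),q(*b,.07);d=B-A;print(n,A.round(4),B.round(4),np.degrees(np.arctan2(d[1],d[0])).round(2))
for z in (.016,.02,.024): print('shoulder',z,[q(*p,z).round(4).tolist() for p in((38,277),(560,277),(299,25),(299,530),(284,40))])
print('dome',[q(*p,.04).round(4).tolist() for p in((127,315),(475,315),(301,150),(301,480))])
E
```

```text
left [0.4679 0.0477] [0.5202 0.0507] 3.27
right [0.4672 0.0623] [0.5162 0.0658] 4.0
mid [0.4675 0.055 ] [0.5186 0.0582] 3.61
shoulder 0.016 [[0.4932, 0.0108], [0.4938, 0.1032], [0.4496, 0.0569], [0.5412, 0.0572], [0.4521, 0.0543]]
shoulder 0.02 [[0.4923, 0.0113], [0.4928, 0.1025], [0.4492, 0.0568], [0.5397, 0.057], [0.4516, 0.0542]]
shoulder 0.024 [[0.4913, 0.0117], [0.4919, 0.1018], [0.4488, 0.0566], [0.5382, 0.0569], [0.4512, 0.0541]]
dome [[0.4942, 0.0279], [0.4945, 0.0854], [0.467, 0.0565], [0.5232, 0.0567]]
```

Lid: centre (0.4945, 0.0567), yaw 3.5°. Grinder: centre (0.5447, −0.1959), yaw 49.5°. Next I'll go down over the bar.

```bash
python3 -m inch '[{"hand":0,"slide":[-0.1,1.1,-3],"yaw":0.067},{"hand":0,"slide":[-0.1,1.1,-6],"yaw":0.067},{"hand":0,"slide":[-0.1,1.1,-9],"yaw":0.067},{"hand":0,"slide":[-0.1,1.1,-11],"yaw":0.067},{"hand":0,"slide":[-0.1,1.1,-13],"yaw":0.067},{"hand":0,"slide":[-0.1,1.1,-14.4],"yaw":0.067},{"hand":0,"slide":[-0.1,1.1,-14.4],"yaw":0.067},{"hand":0,"slide":[-0.1,1.1,-14.4],"yaw":0.067}]'
```

```text
time_s: 3.82
tcp_pos: [0.4955, 0.0581, 0.1163]
ee_rot: [[-0.998, -0.062, 0.001], [-0.062, 0.998, 0.0], [-0.001, 0.0, -1.0]]
wrist_force: [0.1, -0.2, 0.3]
gripper_width: 1.001
```

```bash
python3 -m inch '[{"hand":0,"slide":[-0.1,-0.14,-0.1],"yaw":0},{"hand":0,"slide":[-0.1,-0.14,-0.1],"yaw":0},{"hand":0.6,"slide":[-0.1,-0.14,-0.1],"yaw":0},{"hand":0.8,"slide":[-0.1,-0.14,-0.1],"yaw":0},{"hand":1,"slide":[-0.1,-0.14,-0.1],"yaw":0},{"hand":1,"slide":[-0.1,-0.14,-0.1],"yaw":0},{"hand":1,"slide":[-0.1,-0.14,-0.1],"yaw":0},{"hand":1,"slide":[-0.1,-0.14,-0.1],"yaw":0},{"hand":1,"slide":[-0.1,-0.14,-0.1],"yaw":0},{"hand":1,"slide":[-0.1,-0.14,-0.1],"yaw":0}]'
```

```text
time_s: 5.08
tcp_pos: [0.4939, 0.0568, 0.1147]
ee_rot: [[-0.998, -0.063, -0.0], [-0.063, 0.998, -0.0], [0.0, 0.0, -1.0]]
wrist_force: [0.1, 0.2, -1.2]
gripper_width: 0.181
```

Gripped: the opening is 15.8 mm, which matches the bar. Next I'll lift.

```bash
python3 -m inch '[{"hand":1,"slide":[0,0,1],"yaw":0},{"hand":1,"slide":[0,0,3],"yaw":0},{"hand":1,"slide":[0,0,6],"yaw":0},{"hand":1,"slide":[0,0,9],"yaw":0},{"hand":1,"slide":[0,0,12],"yaw":0},{"hand":1,"slide":[0,0,12],"yaw":0}]'; python3 -m inch '[{"hand":1,"slide":[0.5,-3,0],"yaw":0.1},{"hand":1,"slide":[1.3,-7,0],"yaw":0.25},{"hand":1,"slide":[2.3,-12,0],"yaw":0.4},{"hand":1,"slide":[3.3,-17,0],"yaw":0.55},{"hand":1,"slide":[4.3,-21,0],"yaw":0.7},{"hand":1,"slide":[4.8,-24,0],"yaw":0.8},{"hand":1,"slide":[5,-25.3,0],"yaw":0.8},{"hand":1,"slide":[5,-25.3,0],"yaw":0.8},{"hand":1,"slide":[5,-25.3,0],"yaw":0.8}]'
python3 - <<'E'
from h import *
im=capture('wrist');cv2.imwrite('pics/w3.png',im);print(sense()['joints'].round(1))
E
```

```text
time_s: 5.82
tcp_pos: [0.495, 0.0572, 0.2375]
ee_rot: [[-0.998, -0.063, 0.006], [-0.063, 0.998, 0.002], [-0.006, 0.002, -1.0]]
wrist_force: [0.3, -0.3, -1.9]
gripper_width: 0.184
time_s: 6.95
tcp_pos: [0.5436, -0.1953, 0.2344]
ee_rot: [[-0.65, -0.76, -0.001], [-0.76, 0.65, 0.0], [0.0, 0.001, -1.0]]
wrist_force: [0.1, -0.3, -0.3]
gripper_width: 0.182
[ -3.7  20.2 -11.1  -0.  -58.7 -36.8]
```

View pics/w3.png

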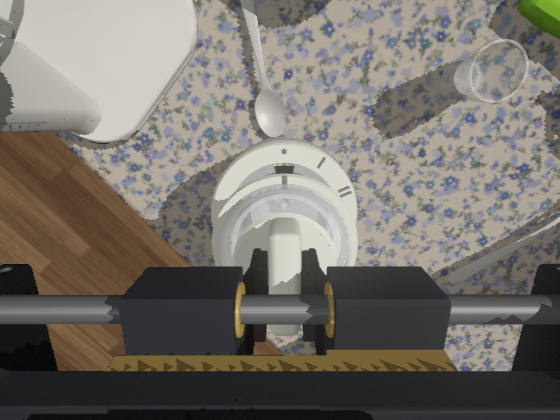

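The wrist view shows the lid held: its rib (285,180) lines up with the dot (285,151), at tool yaw 49.5°. I'll descend in stages, watching the force.

```bash
python3 -m inch '[{"hand":1,"slide":[0.1,-0.05,-1],"yaw":0},{"hand":1,"slide":[0.1,-0.05,-2],"yaw":0},{"hand":1,"slide":[0.1,-0.05,-3],"yaw":0},{"hand":1,"slide":[0.1,-0.05,-3.5],"yaw":0},{"hand":1,"slide":[0.1,-0.05,-3.8],"yaw":0},{"hand":1,"slide":[0.1,-0.05,-3.8],"yaw":0},{"hand":1,"slide":[0.1,-0.05,-3.8],"yaw":0}]'; python3 -m inch '[{"hand":1,"slide":[0,0,-0.2],"yaw":0},{"hand":1,"slide":[0,0,-0.4],"yaw":0},{"hand":1,"slide":[0,0,-0.4],"yaw":0}]'
```

```text
time_s: 7.88
tcp_pos: [0.5451, -0.1968, 0.197]
ee_rot: [[-0.65, -0.76, 0.001], [-0.76, 0.65, -0.0], [-0.0, -0.001, -1.0]]
wrist_force: [-0.5, -0.1, -0.8]
gripper_width: 0.18
time_s: 8.25
tcp_pos: [0.5448, -0.1967, 0.1925]
ee_rot: [[-0.65, -0.76, -0.0], [-0.76, 0.65, 0.0], [0.0, 0.0, -1.0]]
wrist_force: [0.1, -0.4, -1.5]
gripper_width: 0.184
```

```bash
python3 -m inch '[{"hand":1,"slide":[0,0.1,-0.15],"yaw":0},{"hand":1,"slide":[0,0.1,-0.3],"yaw":0},{"hand":1,"slide":[0,0.1,-0.3],"yaw":0}]';  python3 -m inch '[{"hand":1,"slide":[0,0,-0.1],"yaw":0},{"hand":1,"slide":[0,0,-0.2],"yaw":0},{"hand":1,"slide":[0,0,-0.2],"yaw":0}]'
```

```text
time_s: 8.62
tcp_pos: [0.5448, -0.1957, 0.1895]
ee_rot: [[-0.65, -0.76, -0.0], [-0.76, 0.65, 0.0], [0.0, 0.0, -1.0]]
wrist_force: [-0.2, 0.3, -0.6]
gripper_width: 0.18
time_s: 9.0
tcp_pos: [0.5449, -0.1957, 0.1876]
ee_rot: [[-0.65, -0.76, -0.0], [-0.76, 0.65, 0.0], [0.0, 0.0, -1.0]]
wrist_force: [0.4, 0.2, -0.9]
gripper_width: 0.178
```

Already below tab height with no force, so the lugs are in the gates.

```bash
python3 -m inch '[{"hand":1,"slide":[0,0,-0.15],"yaw":0},{"hand":1,"slide":[0,0,-0.3],"yaw":0},{"hand":1,"slide":[0,0,-0.4],"yaw":0},{"hand":1,"slide":[0,0,-0.4],"yaw":0}]';  python3 -m inch '[{"hand":1,"slide":[0,0,-0.1],"yaw":0},{"hand":1,"slide":[0,0,-0.2],"yaw":0},{"hand":1,"slide":[0,0,-0.2],"yaw":0}]'
```

```text
time_s: 9.5
tcp_pos: [0.5449, -0.1957, 0.1835]
ee_rot: [[-0.65, -0.76, -0.0], [-0.76, 0.65, 0.0], [0.0, 0.0, -1.0]]
wrist_force: [0.1, -0.5, 0.1]
gripper_width: 0.181
time_s: 9.88
tcp_pos: [0.5449, -0.1957, 0.1816]
ee_rot: [[-0.65, -0.76, -0.0], [-0.76, 0.65, 0.0], [0.0, 0.0, -1.0]]
wrist_force: [-0.3, 0.2, -1.4]
gripper_width: 0.178
```

```bash
python3 -m inch '[{"hand":1,"slide":[0,0,-0.05],"yaw":0},{"hand":1,"slide":[0,0,-0.1],"yaw":0},{"hand":1,"slide":[0,0,-0.1],"yaw":0}]';  python3 -m inch '[{"hand":1,"slide":[0,0,-0.05],"yaw":0},{"hand":1,"slide":[0,0,-0.05],"yaw":0}]'
```

```text
time_s: 10.25
tcp_pos: [0.545, -0.1957, 0.1807]
ee_rot: [[-0.65, -0.76, 0.0], [-0.76, 0.65, 0.0], [-0.0, -0.0, -1.0]]
wrist_force: [-0.3, 0.2, -0.9]
gripper_width: 0.18
time_s: 10.5
tcp_pos: [0.545, -0.1957, 0.1806]
ee_rot: [[-0.65, -0.76, 0.0], [-0.76, 0.65, -0.0], [-0.0, -0.0, -1.0]]
wrist_force: [-1.3, 0.9, 2.8]
gripper_width: 0.177
```

Contact at TCP z 0.1806, where 0.1807 was expected, with about 4 N: seated. I'll turn clockwise slowly.

```bash
python3 -m inch '[{"hand":1,"slide":[0,0,0],"yaw":-0.04},{"hand":1,"slide":[0,0,0],"yaw":-0.08},{"hand":1,"slide":[0,0,0],"yaw":-0.12},{"hand":1,"slide":[0,0,0],"yaw":-0.16},{"hand":1,"slide":[0,0,0],"yaw":-0.2},{"hand":1,"slide":[0,0,0],"yaw":-0.24},{"hand":1,"slide":[0,0,0],"yaw":-0.28},{"hand":1,"slide":[0,0,0],"yaw":-0.3},{"hand":1,"slide":[0,0,0],"yaw":-0.3}]'; python3 -c "from station import *;print(sense()['moment'])"
```

```text
time_s: 11.62
tcp_pos: [0.5451, -0.1959, 0.1806]
ee_rot: [[-0.845, -0.534, 0.001], [-0.534, 0.845, -0.0], [-0.0, -0.001, -1.0]]
wrist_force: [-0.0, -0.9, 4.0]
gripper_width: 0.185
[-0.06811329  0.3004333   0.00067789]
```

```bash
python3 -m inch '[{"hand":1,"slide":[0,0,0],"yaw":-0.04},{"hand":1,"slide":[0,0,0],"yaw":-0.08},{"hand":1,"slide":[0,0,0],"yaw":-0.12},{"hand":1,"slide":[0,0,0],"yaw":-0.16},{"hand":1,"slide":[0,0,0],"yaw":-0.2},{"hand":1,"slide":[0,0,0],"yaw":-0.24},{"hand":1,"slide":[0,0,0],"yaw":-0.275},{"hand":1,"slide":[0,0,0],"yaw":-0.275},{"hand":1,"slide":[0,0,0],"yaw":-0.275}]'
python3 - <<'E'
from h import *
s=sense();print(s['moment'],s['tcp_pos'],s['ee_rot'])
im=capture('wrist');t=capture('top')
a=cv2.resize(im[60:290,160:410],None,fx=2.4,fy=2.4,interpolation=cv2.INTER_CUBIC)
np.save('w4.npy',{k:s[k] for k in('tcp_pos','ee_rot')},allow_pickle=True)
cv2.imwrite('pics/w4.png',a)
E
```

```text
time_s: 12.75
tcp_pos: [0.5451, -0.1958, 0.1806]
ee_rot: [[-0.959, -0.285, 0.001], [-0.285, 0.959, -0.0], [-0.0, -0.001, -1.0]]
wrist_force: [-1.7, 0.1, 6.1]
gripper_width: 0.182
[-0.08497468  0.32060279  0.11260077] [ 0.54512571 -0.1958255   0.18059213] [[-9.58670481e-01 -2.84518171e-01  5.65651264e-04]
 [-2.84518391e-01  9.58670517e-01 -3.54403954e-04]
 [-4.41438825e-04 -5.00694796e-04 -9.99999777e-01]]
```

View pics/w4.png

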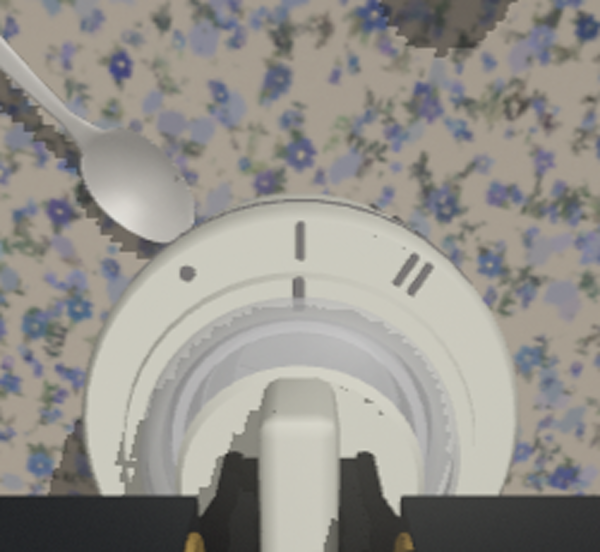

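The rib (298,293) lines up with the single-line mark (300,240), the shoulder sits at the rim, and the moment of 0.11 N m fits the ring spring at pulse. It is holding steady, so I'm handing in.

```bash
python3 -c "
from station import *
s=sense();print(s['joint_velocities'],s['gripper_width']);finish_job()"
```

```text
[ 0.01862948  0.04084657 -0.06238884  0.03834948  0.0243341   0.04500945] 0.18010864124770637
the job is handed in; nothing more can be done
```

I picked the white lid up by its bar and lowered it into the collar with the bar in line with the dots. Then I turned it 33° clockwise to the single-line marks and handed the job in at about 13 s, with the gripper still holding it.

**Last checks, all in agreement:**
- **Seating:** the tool stopped at z 0.1806, where 0.1807 was expected for fully down. It read about 6 N of upward push.
- **Turn:** tool yaw was 16.5°, against 16.4° measured for the single-line marks. In the wrist view the lid's rib lines up with the single line.
- **Spring:** the moment about the vertical was 0.11 N m, close to the 0.09 N m given for pulse.
- **Grip and motion:** the gripper held at a 15.7 mm opening on the 16 mm bar, and the arm was still.

**Not checked directly:** I could not read the switch ring's angle, so I inferred it from the turn and the moment. I took a last top view but did not look at it, so the only check on the other things was the wrist view, where the teaspoon looked undisturbed.

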